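# Isolate the grinder and rack the colour-coded scrapers

## Robot

A 7-joint arm with a two-finger parallel gripper is mounted at the origin on the work surface. World frame = base frame: x ahead of the robot, y to its left, z up, the work surface at z = 0. Lengths are in m, angles in rad, forces in N, time in s.
With the tool pointing down it reaches from about 0.4 to 0.85 m from the base axis. Payload 10.4 kg.
Tool frame: the origin (TCP) lies at the very end of the fingers, on their centre line; the grasp point (between the pads) lies 19 mm behind it; z points along the fingers, y is the line along which they close (so a half turn about z gives the same grasp; the last joint's range is limited). The gripper opens to 87 mm and grips with 3 to 60 N. Pads are 19 mm wide; open, the fingers measure 117 mm over their backs; the gripper's body (75 mm by 190 mm) begins 51 mm behind the grasp point.
Start: joints at [1.096, 0.332, -0.065, 1.46, 0.022, 1.35, -0.088], TCP at [0.273, -0.562, 0.223] pointing down, gripper open.
Joint ranges: [-2.6, 2.6], [-0.5, 2.12], [-1.47, 1.34], [0.16, 2.42], [-1.27, 4.41], [0.06, 2.06], [-2.6, 2.6]. Speed limits (rad/s): [2.22, 2.22, 2.79, 2.79, 3.14, 3.14, 3.14].

## Interface

Orientations are given as a unit quaternion [x, y, z, w].
In Python, from bench import read_state, cams, workorder gives the robot as it stands.
- The arm moves only by the shell command python3 -m crank 'ROWS' [FORCE]. ROWS is text: rows parted by semicolons, each of 5 numbers parted by spaces: the shift along the tool's x, y, z scaled (see below), then the turn about the tool's z scaled (see below), then the opening, from -1 (shut) to 1 (fully open). In form: dx dy dz yaw jaw; .... A call has 1 to 10 rows; each row shifts and turns the commanded pose from where the row before left it, along the tool's axes as they then stand; what a row does not reach is not made up. The controller multiplies each number of a shift by 200 mm and each number of a turn by 90 degrees. A row lasts 1/10 s, in which the tool goes at most 50 mm and 8.59 degrees, less where a joint would pass 70% of its speed; a pose out of reach is approached as far as the arm can. A call with a number of a shift or a turn outside -1 to 1 is refused whole. A call with a gripper value outside its range is refused whole. The fingers move at their own pace and stop on an object; FORCE is the grip in N (left out, the last holds). Time passes only in rows, so rows that do not move let the fingers close. It gives the time, the measured TCP pose, the force, the opening and the grip force at its end, in the units of the state.
- read_state(): the state, without advancing time (a new reading comes with each control period).
- cams.camera(name): name is "side" or "top"; returns a dict with "img" (384x512x3 uint8, blue, green, red), "K" (3x3 intrinsics, pixels), "xyz" and "attitude" of the camera in the world. Camera axes: x right, y down, z forward; pixel columns grow to the right and rows downward; lengths in m; the calibration is good to about 2 mm. A picture is of the moment at which its call begins. There is no depth.
- workorder.close_job(): hands the job in; it is judged then, once.
The state is a dict: "time": time; "joint_positions": joint angles; "joint_vel": joint speeds; "joint_torque": joint torques, N m; "ee_pos": TCP position; "eef_rot": TCP orientation; "ft_force": force on the tool from outside, world axes, zero at the start; "torque": the same for the moment, N m; "width": finger opening in m; "grip_force": force on a finger pad.
Only numpy, scipy, OpenCV 4.12 (cv2) and the standard library are available. Lean on these libraries where they do the work, as an engineer would, in place of code of your own. Each camera call takes 0.05 s, during which the arm holds its last target. There are 200 camera calls.

## Task

Make the grinder safe before its cleaning blades are put away: first pull the orange isolator plug up out of its grey socket and put it in the steel tray. Then slide every scraper that lies on the counter, blade first, fully home into the slot of its own colour in the birch rack and leave it there. Do not lift any scraper while the plug is still in its socket, and leave the crockery and other things on the counter where they are.

Things in the scene. Friction and masses are not known exactly. Their poses are not given: they have to be found in the camera images.
- scraper_red: Flat steel scraper, red handle, 120 g, lying flat; 3 or 4 scrapers are present (None at the start: absent). Origin: on the flat underside, below the grip point; +x to the blade's leading edge, +z up. Handle: box, x -60 to +20, 24 wide (y), z 0 to 20. Blade: x +20 to +105, 52 wide, z 0 to 5. Centre of mass at x = +41.
- slot_red (a point): Slot with red marks in the rack: centre of the lower edge of its mouth, on the slot floor, 34 above the counter. +x runs level into the slot, +y across it, +z up. 58 wide, 11 high, 72 deep to a solid back wall, mouth bevelled. A scraper is home when its leading edge meets the back wall: its origin then lies 33 before the mouth, the handle outside.
- scraper_yellow: Flat steel scraper, yellow handle, 120 g, lying flat; 3 or 4 scrapers are present (None at the start: absent). Origin: on the flat underside, below the grip point; +x to the blade's leading edge, +z up. Handle: box, x -60 to +20, 24 wide (y), z 0 to 20. Blade: x +20 to +105, 52 wide, z 0 to 5. Centre of mass at x = +41.
- slot_yellow (a point): Slot with yellow marks in the rack: centre of the lower edge of its mouth, on the slot floor, 34 above the counter. +x runs level into the slot, +y across it, +z up. 58 wide, 11 high, 72 deep to a solid back wall, mouth bevelled. A scraper is home when its leading edge meets the back wall: its origin then lies 33 before the mouth, the handle outside.
- scraper_green: Flat steel scraper, green handle, 120 g, lying flat; 3 or 4 scrapers are present (None at the start: absent). Origin: on the flat underside, below the grip point; +x to the blade's leading edge, +z up. Handle: box, x -60 to +20, 24 wide (y), z 0 to 20. Blade: x +20 to +105, 52 wide, z 0 to 5. Centre of mass at x = +41.
- slot_green (a point): Slot with green marks in the rack: centre of the lower edge of its mouth, on the slot floor, 34 above the counter. +x runs level into the slot, +y across it, +z up. 58 wide, 11 high, 72 deep to a solid back wall, mouth bevelled. A scraper is home when its leading edge meets the back wall: its origin then lies 33 before the mouth, the handle outside.
- scraper_blue: Flat steel scraper, blue handle, 120 g, lying flat; 3 or 4 scrapers are present (None at the start: absent). Origin: on the flat underside, below the grip point; +x to the blade's leading edge, +z up. Handle: box, x -60 to +20, 24 wide (y), z 0 to 20. Blade: x +20 to +105, 52 wide, z 0 to 5. Centre of mass at x = +41.
- slot_blue (a point): Slot with blue marks in the rack: centre of the lower edge of its mouth, on the slot floor, 34 above the counter. +x runs level into the slot, +y across it, +z up. 58 wide, 11 high, 72 deep to a solid back wall, mouth bevelled. A scraper is home when its leading edge meets the back wall: its origin then lies 33 before the mouth, the handle outside.
- rack: Fixed low birch rack, 282 wide (y), 61 high, 90 deep; origin: underside, middle of the mouth plane, +x into the slots. Four level slots side by side, 68 apart: red, yellow, green, blue from +y to -y. Bevels: a sloped lip reaches 12 out before and below the slot floors, the roof opens over the first 12 of depth, the side walls over the first 5. Racked handles stick out to 93 before the mouth.
- socket: Fixed grey isolator socket, 80 x 80 x 60 high; origin: centre of its underside, +z up. A square hole, 23 wide, opens in the centre of the top. Two sprung steel balls in it hold the plug by its groove: it takes about 10 to 20 N straight up, within the first 15 mm, to pull it free; it is clear of the hole after 40 mm.
- plug: Orange isolator plug, about 90 g, no cable. Origin: centre of the shank's lower end. Shank 20 x 20, z 0 to 40, with a brass-coloured groove; head 44 (x) x 24 (y) x 36 high, z 40 to 76: grip it across y. It starts upright in the socket with the head resting on the socket's top (origin 20 above the socket's underside).
- tray: Loose open steel tray, 160 (x) x 150 (y) x 26 high, walls 4, floor about 4 thick, 0.9 kg; origin: centre of its underside. The plug may stand or lie in it.
- latte_bowl: White porcelain latte bowl, 116 across, 65 high; a bystander to leave alone. Origin: centre of its underside.
- filter_basket: Steel filter basket, 68 across, 28 high; a bystander to leave alone. Origin: centre of its underside.
- creamer: Pewter creamer, 70 across, 78 high, handle to its +x; a bystander to leave alone. Origin: centre of its underside.
- chrome_weight: Squat chrome portafilter weight, 58 across, 56 high; a bystander to leave alone. Origin: centre of its underside.
- cup: Blue mug, 80 across, 70 high; a bystander to leave alone. Origin: centre of its underside.
- sugar_jar: Amber glass jar, 70 across, 110 high; a bystander to leave alone. Origin: centre of its underside.
Not all that is in view belongs to the job. Leave any black look-alike of the scraper_red alone.

How it is judged:
By the outcome, as a careful person would: the job done as asked, in the order asked, and still so for the second after the job is handed in, with the robot touching nothing.
Of scraper_red, scraper_yellow, scraper_green, scraper_blue only 3 to 4 are there at a start; the rules pass over those that are not, and their reading is None.
At some moment in a run one of scraper_red, scraper_yellow, scraper_green, scraper_blue may be knocked a few centimetres aside while the robot is not near it.
Once in a run the grip may slacken for a moment while it holds something.
It also fails if it takes over 210 s, if anything falls off the work surface, if the arm or the gripper's body presses on something with over 40 N, if the wrist force passes 120 N, or if a joint passes its speed limit or range.

## Working session

There is one attempt and no reset: what is moved stays moved. The work goes in short steps, Python scripts to look and compute and a shell command to move; the robot and the scene stay as the last step left them, time stands still between calls to the robot, and variables do not carry over. Pictures are saved under pics/ and viewed, at most 15 in all, crops included, and the job is handed in when it is done.

```bash
ls; mkdir -p pics; python3 - <<'E'
from bench import read_state,cams
import cv2,json
s=read_state(); print(s)
for n in("top","side"):
    c=cams.camera(n); print(n,c["K"],c["xyz"],c["attitude"])
    cv2.imwrite(f"pics/{n}0.png",cv2.resize(c["img"],(800,600),interpolation=cv2.INTER_CUBIC)); cv2.imwrite(f"{n}0_raw.png",c["img"])
E
```

```text
pics
{'time': 0.0, 'joint_positions': array([ 1.0963915 ,  0.33286377, -0.06471281,  1.46093226,  0.02162279,
        1.34990035, -0.08846571]), 'joint_vel': array([-0.0009588 ,  0.00119512, -0.00217906,  0.00016202,  0.00135309,
        0.00013547,  0.00197879]), 'joint_torque': array([ 2.12912455e-03, -6.23259330e+01,  2.58013560e-02, -3.89882755e+01,
       -6.12504291e-02,  4.01040958e-02,  1.63337154e-04]), 'ee_pos': array([ 0.2726959 , -0.56194525,  0.22176337]), 'eef_rot': array([ 9.74584048e-01,  2.24021066e-01, -1.97936973e-04, -6.75239247e-04]), 'ft_force': array([ 0.36558113, -0.35198746, -0.78576633]), 'torque': array([ 0.01061808, -0.0174174 , -0.03488062]), 'grip_force': 0.0, 'width': 0.08664155130368245}
top [[375.13075788   0.         253.05985936]
 [  0.         375.13075788 188.81318827]
 [  0.           0.           1.        ]] [0.31040796 0.0038827  1.32065525] [-0.70351953  0.70726401 -0.05771667  0.03881592]
side [[361.76425427   0.         257.58150619]
 [  0.         361.76425427 189.84873383]
 [  0.           0.           1.        ]] [-0.20432073  0.81816425  0.84489234] [-0.2827626   0.84645409 -0.42441405  0.15308006]
```

View pics/top0.png

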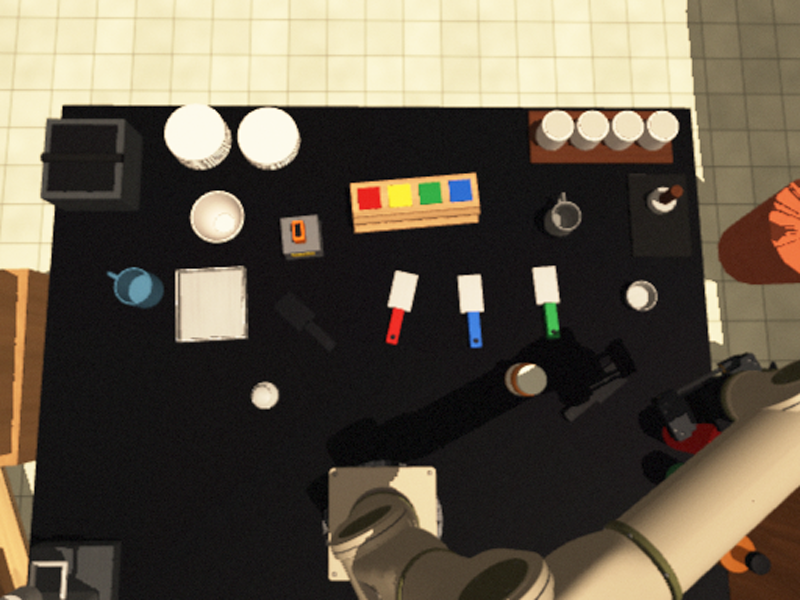

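View pics/side0.png

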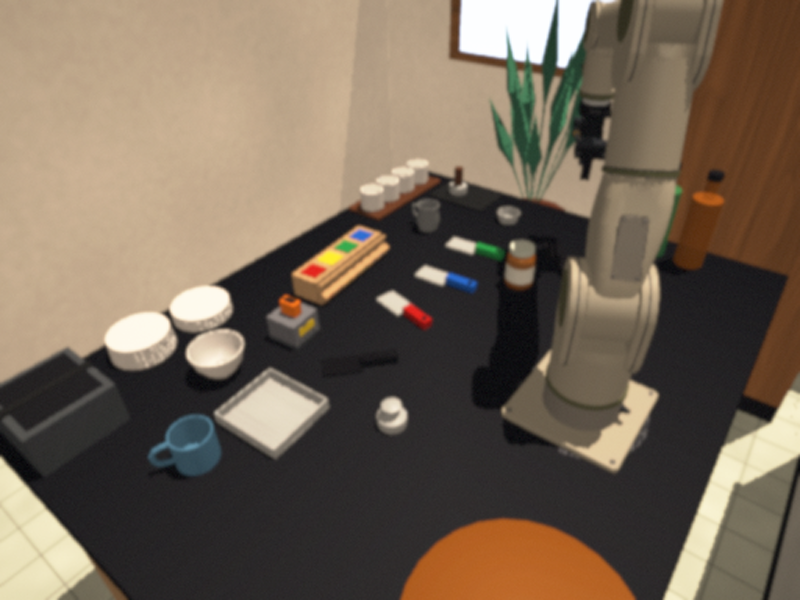

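Top view (800x600): red scraper ~(400,305), blue ~(472,310), green ~(547,300). There is no yellow in view. The plug is at (300,230), the tray at (212,303), the rack mouth along (355,230)-(480,220), and a black decoy at (305,320). I'll enlarge the work area.

```bash
cat > h.py <<'E'
import numpy as np,cv2
from scipy.spatial.transform import Rotation as R
from bench import read_state,cams
def world(c,uv,z):
    uv=np.atleast_2d(uv).astype(float)
    d=R.from_quat(c["attitude"]).apply((np.linalg.inv(c["K"])@np.c_[uv,np.ones(len(uv))].T).T)
    o=np.array(c["xyz"]); return o+d*((z-o[2])/d[:,2])[:,None]
def proj(c,p):
    q=R.from_quat(c["attitude"]).inv().apply(np.atleast_2d(p)-c["xyz"])@np.array(c["K"]).T
    return q[:,:2]/q[:,2:]
H={"red":(0,5),"yellow":(26,33),"green":(50,75),"blue":(100,118)}
def handles(c,z=.02,rows=(165,240)):
    hsv=cv2.cvtColor(c["img"],cv2.COLOR_BGR2HSV); out={}
    for n,(a,b) in H.items():
        m=((hsv[...,0]>=a)&(hsv[...,0]<=b)|((n=="red")&(hsv[...,0]>174)))&(hsv[...,1]>130)&(hsv[...,2]>70)
        m[:rows[0]]=0;m[rows[1]:]=0; m[:,:180]=0;m[:,400:]=0
        k,l,s,ce=cv2.connectedComponentsWithStats(m.astype(np.uint8))
        if k<2: continue
        i=1+s[1:,4].argmax()
        if s[i,4]<30: continue
        yx=np.argwhere(l==i)[:,::-1]
        r=cv2.minAreaRect(world(c,yx,z)[:,:2].astype(np.float32)*1000)
        out[n]=(s[i,4],np.round(ce[i],1),world(c,yx,z)[:,:2].mean(0).round(4),np.round(r[1],1),round(r[2],1))
    return out
def pose():
    s=read_state(); p=s["ee_pos"]; r=R.from_quat(s["eef_rot"]); x=r.as_matrix()[:,0]
    return p,r,np.degrees(np.arctan2(x[1],x[0]))
def to(x,y,z,hd=None):
    "tool-frame shift to reach x,y,z, with heading of tool x in deg"
    p,r,h=pose(); d=r.inv().apply(np.array([x,y,z])-p)
    print("at",p.round(4),"hd",round(h,1),"mm in tool",(d*1000).round(1),"units",(d/.2).round(3))
    if hd is not None: 
        t=((h-hd+180)%360)-180; print("turn units",round(t/90,3),"or",round((t-np.sign(t)*180)/90,3))
E
python3 - <<'E'
from h import *
c={}
for n in("top","side"):
    c[n]=cams.camera(n)
for k,v in handles(c["top"]).items(): print(k,v)
im=c["top"]["img"]
cv2.imwrite("pics/t1.png",cv2.resize(im[100:240,170:365],None,fx=4,fy=4,interpolation=cv2.INTER_CUBIC))
cv2.imwrite("pics/t2.png",cv2.resize(im[125:225,100:220],None,fx=6,fy=6,interpolation=cv2.INTER_CUBIC))
E
```

```text
red (np.int32(186), array([252.3, 208.4]), array([ 0.4204, -0.0286]), array([27.9, 81.2]), 77.0)
green (np.int32(157), array([352.6, 203.7]), array([ 0.4355, -0.3805]), array([75.5, 28.1]), 4.8)
blue (np.int32(184), array([303.5, 210.8]), array([ 0.4114, -0.2068]), array([78.3, 28.6]), 3.2)
```

View pics/t1.png

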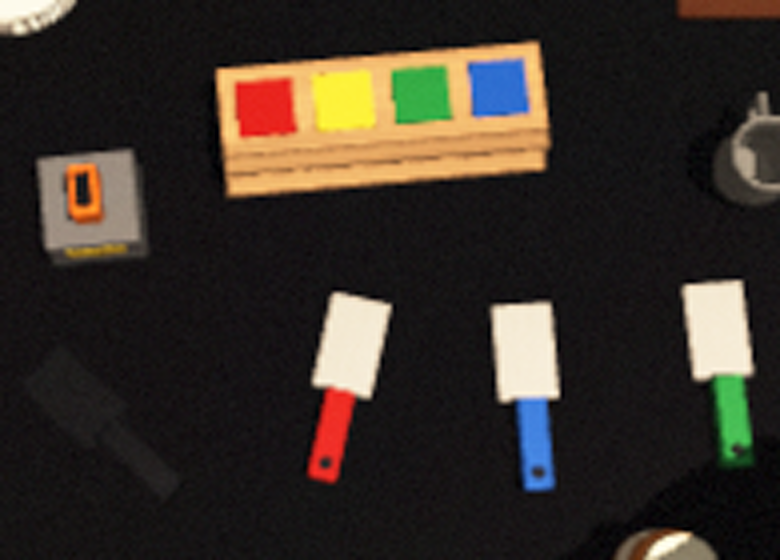

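View pics/t2.png

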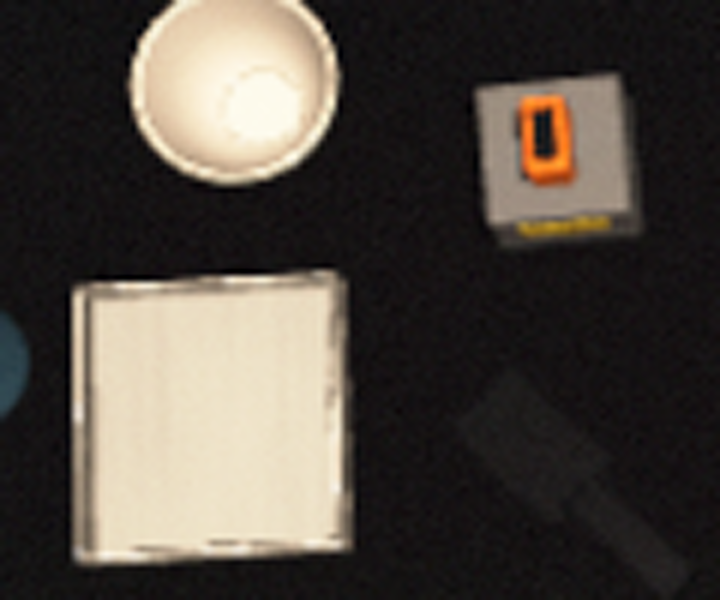

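Crop t1 (raw = u/4+170, v/4+100) shows the slot patches at (266,107), (344,100), (421,94) and (499,88), and clear blade corners. Crop t2 (raw = u/6+100, v/6+125) shows the plug head centred at (548,140), the socket top corners (474,88) to (636,215), and the tray corners (73,288) to (352,550).

```bash
cat > m.py <<'E'
from h import *
c=cams.camera("top")
A=lambda p:(np.array(p)+.5)/4-.5+[170,100]
B=lambda p:(np.array(p)+.5)/6-.5+[100,125]
w=lambda p,z:(world(c,p,z)[:,:2]*1000).round(1)
ang=lambda d:np.degrees(np.arctan2(d[1],d[0])).round(1)
pa=w(A([(266,107),(344,100),(421,94),(499,88)]),.061); print("patches",pa.tolist())
back=w(A([(216,69),(540,42)]),.061); print("back",back.tolist(),"lip bottom",w(A([(228,196),(546,168)]),.0).tolist())
lat=pa[0]-pa[3]; print("rack yaw",ang(lat)-90, ang(back[0]-back[1])-90, np.linalg.norm(lat)/3,np.linalg.norm(back[0]-back[1]))
print("plug",(q:=w(B([(520,97),(567,97),(577,183),(527,185)]),.096)).tolist(),q.mean(0), ang(q[0]-q[3]))
q=w(B([(474,88),(620,74),(636,215),(488,230)]),.06);print("socket",q.mean(0),ang(q[0]+q[1]-q[2]-q[3]))
q=w(B([(73,288),(335,272),(352,550),(80,563)]),.026);print("tray",q.mean(0),ang(q[0]+q[1]-q[2]-q[3]))
for n,k in dict(red=[(332,292),(392,303),(371,398),(313,386)],blue=[(491,305),(552,302),(559,398),(498,403)],green=[(682,286),(743,281),(753,375),(696,381)]).items():
    q=w(A(k),.005); e=(q[0]+q[1]-q[2]-q[3])/2; u=e/np.linalg.norm(e); h=handles(c)[n][2]*1000
    print(n,"yaw",ang(e),"len",np.linalg.norm(e),"origin by blade",q.mean(0)-62.5*u,"handle ctr",h, "yaw2",ang(q.mean(0)-h))
E
python3 m.py
```

```text
patches [[702.2, 26.7], [708.5, -41.0], [714.0, -108.1], [719.5, -176.3]]
back [[736.2, 70.0], [761.3, -213.3]] lip bottom [[638.3, 62.0], [664.2, -226.2]]
rack yaw 4.900000000000006 5.099999999999994 67.91194462112112 284.4097396363212
plug [[641.5, 192.5], [641.5, 166.4], [592.6, 160.2], [591.5, 187.8]] [616.775 176.725] 5.4
socket [619.3  177.85] 6.7
tray [471.375 377.375] 4.5
red yaw -12.3 len 86.64798035730556 origin by blade [441.06616195 -35.00577668] handle ctr [420.3 -28.6] yaw2 -13.6
blue yaw 2.7 len 87.14650021658926 origin by blade [ 432.69420833 -205.04045084] handle ctr [ 411.4 -206.8] yaw2 3.2
green yaw 4.8 len 85.75279878814463 origin by blade [ 451.39569162 -381.39764213] handle ctr [ 435.3 -380.3] yaw2 3.0
```

```bash
python3 -m crank '0 0 0 0.075 0.6; 0 0 0 0.075 0.6; 0 0 0 0.077 0.6; 0 0 0 0 0.6' 60; python3 - <<'E'
from h import *
to(.617,.177,.22,5.5)
c=cams.camera("top")
for n,p,z in(("jar",(524,378),.11),("bowl",(217,215),.065),("creamer",(565,219),.078)): print(n,world(c,(np.array(p)+.5)/1.5625-.5,z)[0].round(3))
E
```

```text
time: 0.65
ee_pos: [0.2729, -0.5622, 0.2224]
eef_rot: [0.999, 0.047, -0.0, -0.0]
ft_force: [0.5, -0.1, -0.4]
width: 0.0708
grip_force: 0.0
at [ 0.2729 -0.5622  0.2224] hd 5.3 mm in tool [ 411.5 -704.     2.5] units [ 2.057 -3.52   0.012]
turn units -0.002 or 1.998
jar [ 0.304 -0.292  0.11 ]
bowl [0.662 0.359 0.065]
creamer [ 0.649 -0.403  0.078]
```

```bash
python3 -m crank '0.1 -0.17 0 0 0.6; 0.1 -0.17 0 0 0.6; 0.1 -0.17 0 0 0.6; 0.1 -0.17 0 0 0.6; 0.1 -0.17 0 0 0.6; 0.1 -0.17 0 0 0.6; 0.1 -0.17 0 0 0.6; 0.1 -0.17 0 0 0.6; 0.1 -0.17 0 0 0.6; 0.1 -0.17 0 0 0.6'; python3 -m crank '0.1 -0.17 0 0 0.6; 0.1 -0.17 0 0 0.6; 0.1 -0.17 0 0 0.6; 0.1 -0.17 0 0 0.6; 0.1 -0.17 0 0 0.6; 0.1 -0.17 0 0 0.6; 0.1 -0.17 0 0 0.6; 0.1 -0.17 0 0 0.6; 0.1 -0.17 0 0 0.6; 0 0 0 0 0.6'; python3 - <<'E'
from h import *
to(.618,.177,.068,5.5)
E
```

```text
time: 1.7
ee_pos: [0.4401, -0.2033, 0.2228]
eef_rot: [0.999, 0.05, 0.0, 0.0]
ft_force: [1.6, 0.1, 0.7]
width: 0.0696
grip_force: 0.0
time: 2.7
ee_pos: [0.5899, 0.1232, 0.2222]
eef_rot: [0.999, 0.053, -0.0, -0.002]
ft_force: [-0.4, 0.1, -0.5]
width: 0.0695
grip_force: 0.0
at [0.5899 0.1232 0.2222] hd 6.1 mm in tool [ 33.7 -50.  154.3] units [ 0.168 -0.25   0.772]
turn units 0.006 or -1.994
```

```bash
python3 -m crank '0.084 -0.125 0 0 0.6; 0.084 -0.125 0 0.006 0.6; 0 0 0.2 0 0.6; 0 0 0.2 0 0.6; 0 0 0 0 0.6'; python3 - <<'E'
from h import *
to(.618,.177,.068,5.5)
c=cams.camera("top");cv2.imwrite("pics/t3.png",cv2.resize(c["img"][100:220,120:280],None,fx=5,fy=5,interpolation=cv2.INTER_CUBIC))
c=cams.camera("side");cv2.imwrite("pics/s3.png",cv2.resize(c["img"][140:260,110:270],None,fx=5,fy=5,interpolation=cv2.INTER_CUBIC))
E
```

```text
time: 3.2
ee_pos: [0.6155, 0.1681, 0.137]
eef_rot: [0.999, 0.044, -0.004, 0.001]
ft_force: [-0.9, -0.2, -0.2]
width: 0.0692
grip_force: 0.0
at [0.6155 0.1681 0.137 ] hd 5.1 mm in tool [ 3.9 -8.8 68.9] units [ 0.02  -0.044  0.345]
turn units -0.005 or 1.995
```

View pics/s3.png

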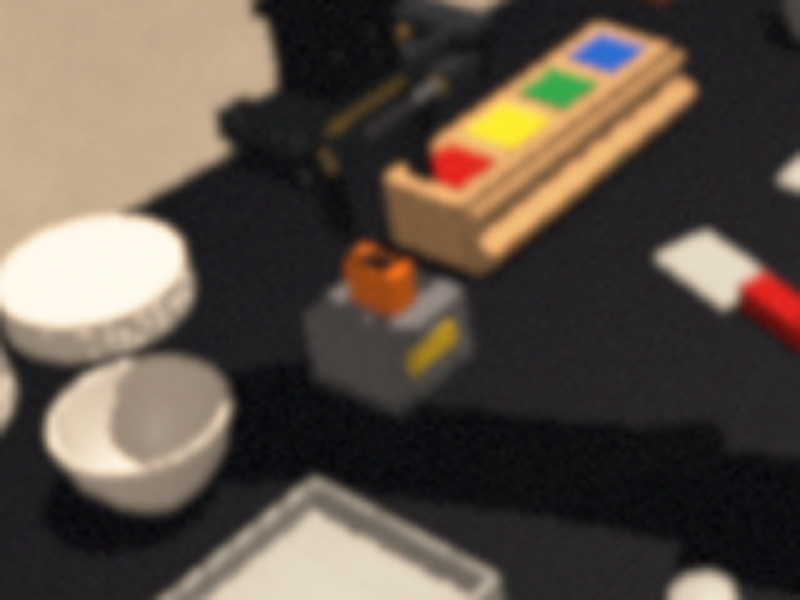

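The side view shows the plug upright in its socket at (380,275), with the fingers still behind and above it. I'll let the arm settle, then correct.

```bash
python3 -m crank '0 0 0 0 0.6; 0 0 0 0 0.6; 0 0 0 0 0.6'; python3 - <<'E'
from h import *
to(.618,.177,.068,5.5)
p,_,_=pose(); c=cams.camera("side"); print("tcp px in s3", ((proj(c,p)-[110,140]+.5)*5-.5))
print("plug head px",((proj(c,[.618,.177,.078])-[110,140]+.5)*5-.5))
E
```

```text
time: 3.6
ee_pos: [0.6192, 0.17, 0.1442]
eef_rot: [0.999, 0.043, 0.001, -0.0]
ft_force: [-0.8, -0.0, 0.7]
width: 0.0691
grip_force: 0.0
at [0.6192 0.17   0.1442] hd 4.9 mm in tool [-0.7 -7.1 76.2] units [-0.004 -0.035  0.381]
turn units -0.006 or 1.994
tcp px in s3 [[380.95478873 201.32460334]]
plug head px [[387.66089443 283.93363577]]
```

```bash
python3 -m crank '0 -0.035 0.13 0 0.6; 0 0 0.13 0 0.6; 0 0 0.12 0 0.6; 0 0 0 0 0.6; 0 0 0 0 0.6; 0 0 0 0 -1; 0 0 0 0 -1; 0 0 0 0 -1; 0 0 0 0 -1; 0 0 0 0 -1' 60; python3 -m crank '0 0 0 0 -1; 0 0 0 0 -1; 0 0 0 0 -1'
```

```text
time: 4.65
ee_pos: [0.6179, 0.1768, 0.0668]
eef_rot: [0.999, 0.043, 0.0, 0.0]
ft_force: [-0.3, -0.5, -0.0]
width: 0.0376
grip_force: 0.0
time: 4.95
ee_pos: [0.6179, 0.1769, 0.0666]
eef_rot: [0.999, 0.043, 0.0, -0.0]
ft_force: [-0.4, -0.5, 0.4]
width: 0.024
grip_force: 60.0
```

```bash
python3 -m crank '0 0 -0.03 0 -1; 0 0 -0.03 0 -1; 0 0 -0.03 0 -1; 0 0 -0.05 0 -1; 0 0 -0.1 0 -1; 0 0 -0.1 0 -1; 0 0 -0.1 0 -1; 0 0 0 0 -1; 0 0 0 0 -1; 0 0 0 0 -1' 60; python3 - <<'E'
from h import *
to(.472,.372,.155,4.8)
c=cams.camera("side");cv2.imwrite("pics/s4.png",cv2.resize(c["img"][140:300,90:290],None,fx=3,fy=3,interpolation=cv2.INTER_CUBIC))
E
```

```text
time: 5.95
ee_pos: [0.6174, 0.1765, 0.1537]
eef_rot: [0.999, 0.043, -0.001, 0.0]
ft_force: [0.9, -0.6, -1.4]
width: 0.0238
grip_force: 60.0
at [0.6174 0.1765 0.1537] hd 4.9 mm in tool [-128.1 -207.2   -1.2] units [-0.641 -1.036 -0.006]
turn units 0.001 or -1.999
```

View pics/s4.png

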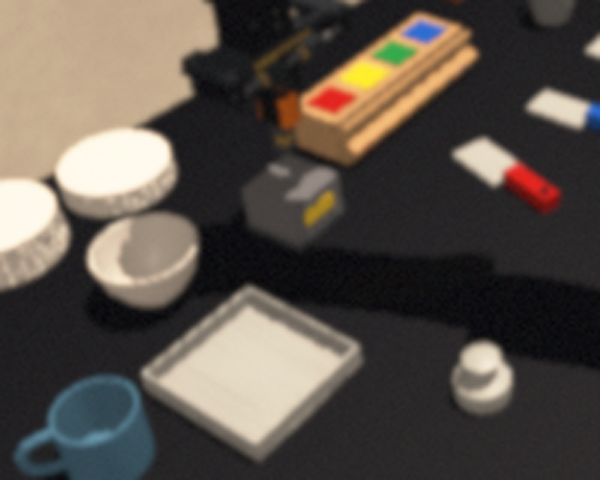

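The plug is out: orange at (285,110) in the fingers, socket at (290,195) empty. Next, over the tray.

```bash
python3 -m crank '-0.08 -0.13 0 0 -1; -0.08 -0.13 0 0 -1; -0.08 -0.13 0 0 -1; -0.08 -0.13 0 0 -1; -0.08 -0.13 0 0 -1; -0.08 -0.13 0 0 -1; -0.08 -0.13 0 0 -1; -0.08 -0.13 0 0 -1; 0 0 0 0 -1; 0 0 0 0 -1'; python3 -m crank '0 0 0.12 0 -1; 0 0 0.12 0 -1; 0 0 0.12 0 -1; 0 0 0.1 0 -1; 0 0 0 0 -1; 0 0 0 0 -1'
```

```text
time: 7.0
ee_pos: [0.4718, 0.3733, 0.1538]
eef_rot: [0.999, 0.044, -0.0, 0.0]
ft_force: [0.9, -0.5, -0.5]
width: 0.0238
grip_force: 60.0
time: 7.6
ee_pos: [0.4731, 0.3723, 0.0626]
eef_rot: [0.999, 0.042, -0.0, 0.0]
ft_force: [-0.5, -0.2, -0.3]
width: 0.0236
grip_force: 60.0
```

```bash
python3 -m crank '0 0 0.025 0 -1; 0 0 0.02 0 -1; 0 0 0.015 0 -1; 0 0 0 0 -1'; python3 -m crank '0 0 0.01 0 -1; 0 0 0 0 -1'
```

```text
time: 8.0
ee_pos: [0.4726, 0.3732, 0.0507]
eef_rot: [0.999, 0.043, 0.0, -0.0]
ft_force: [0.0, 0.1, -0.6]
width: 0.0231
grip_force: 60.0
time: 8.2
ee_pos: [0.4728, 0.3734, 0.0504]
eef_rot: [0.999, 0.043, 0.001, 0.0]
ft_force: [-5.8, -3.9, 16.4]
width: 0.0235
grip_force: 60.0
```

```bash
python3 -m crank '0 0 -0.008 0 -1; 0 0 0 0 -0.3; 0 0 0 0 -0.2; 0 0 0 0 0.1; 0 0 0 0 0.4; 0 0 0 0 0.4; 0 0 -0.1 0 0.4; 0 0 -0.2 0 0.4; 0 0 -0.2 0 0.4; 0 0 -0.2 0 0.4'; python3 -m crank '0 0 0 0 0.4; 0 0 0 0 0.4'; python3 - <<'E'
from h import *
to(.445,-.381,.17,4.)
c=cams.camera("side");cv2.imwrite("pics/s5.png",cv2.resize(c["img"][110:310,80:347],None,fx=3,fy=3,interpolation=cv2.INTER_CUBIC))
E
```

```text
time: 9.2
ee_pos: [0.4722, 0.373, 0.1916]
eef_rot: [0.999, 0.043, -0.0, 0.0]
ft_force: [0.3, 1.2, -0.8]
width: 0.0608
grip_force: 0.0
time: 9.4
ee_pos: [0.4728, 0.3734, 0.1909]
eef_rot: [0.999, 0.043, 0.001, -0.0]
ft_force: [-0.4, -1.2, -1.3]
width: 0.0606
grip_force: 0.0
at [0.4728 0.3734 0.1909] hd 4.9 mm in tool [-92.3 749.3  20.2] units [-0.461  3.746  0.101]
turn units 0.01 or -1.99
```

View pics/s5.png

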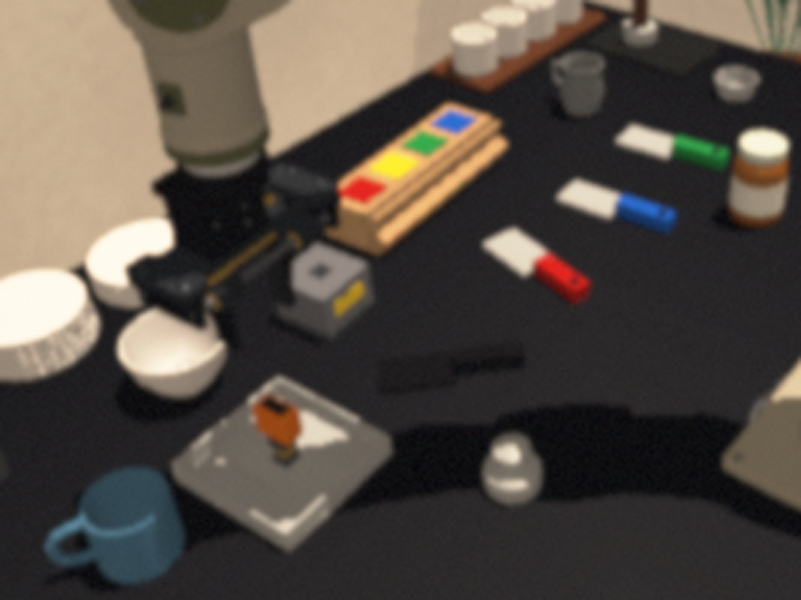

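The plug stands in the tray at (278,425). Red scraper next; first a fresh measurement.

```bash
cat > fit.py <<'E'
from h import *
from scipy.optimize import minimize
def scrapers(c=None):
    """fit pose: handle mask + white blade next to it, top camera"""
    c=c or cams.camera("top"); hsv=cv2.cvtColor(c["img"],cv2.COLOR_BGR2HSV)
    W=((hsv[...,1]<70)&(hsv[...,2]>110)).astype(np.uint8); res={}
    k,l,s,ce=cv2.connectedComponentsWithStats(W)
    for n,h in handles(c).items():
        d=np.hypot(*(ce-h[1]).T); d[(s[:,4]<150)|(s[:,4]>700)]=9e9; i=d.argmin()
        if d[i]>45: print(n,"no blade"); continue
        q=world(c,np.argwhere(l==i)[:,::-1],.005)[:,:2]; b=q.mean(0)
        r=cv2.minAreaRect((q*1000).astype(np.float32)); bx=cv2.boxPoints(r)
        e=[bx[1]-bx[0],bx[2]-bx[1]]; e=max(e,key=np.linalg.norm); e=e/np.linalg.norm(e)
        e*=np.sign(e@(b-h[2])); v=b-h[2]; 
        o=b*1000-62.5*e
        res[n]=(o.round(1),np.degrees(np.arctan2(e[1],e[0])).round(1),np.degrees(np.arctan2(v[1],v[0])).round(1),np.round(np.array(r[1]),0),(h[2]*1000+20*e).round(1))
    return res
if __name__=="__main__":
    for k,v in scrapers().items(): print(k,"origin",v[0],"yaw",v[1],v[2],"blade",v[3],"origin by handle",v[4])
E
python3 fit.py; python3 -c "
from h import *
to(.4405,-.0342,.14,-13)"
```

```text
red origin [442.3 -33.8] yaw -12.9 -12.9 blade [55. 88.] origin by handle [439.8 -33.1]
green origin [ 452.9 -379.9] yaw 4.5 4.3 blade [86. 55.] origin by handle [ 451.5 -379.6]
blue origin [ 432.9 -205.7] yaw 3.6 3.4 blade [88. 54.] origin by handle [ 431.4 -205.5]
at [0.4722 0.3726 0.1889] hd 4.9 mm in tool [-66.3 402.5  49.5] units [-0.332  2.013  0.247]
turn units 0.199 or -1.801
```

```bash
python3 -m crank '-0.033 0.2 0.02 0 0.4; -0.033 0.2 0.02 0 0.4; -0.033 0.2 0.02 0 0.4; -0.033 0.2 0.02 0 0.4; -0.033 0.2 0.02 0 0.4; -0.033 0.2 0.02 0 0.4; -0.033 0.2 0.02 0 0.4; -0.033 0.2 0.02 0 0.4; -0.033 0.2 0.02 0 0.4; -0.033 0.2 0.02 0 0.4'; python3 -m crank '0 0 0 0.067 0.4; 0 0 0 0.067 0.4; 0 0 0 0.066 0.4; 0 0 0 0 0.4; 0 0 0 0 0.4; 0 0 0 0 0.4';  python3 -c "
from h import *
to(.4435,-.0342,.004,-13)"
```

```text
time: 10.5
ee_pos: [0.4398, -0.0328, 0.1489]
eef_rot: [0.999, 0.043, -0.001, -0.0]
ft_force: [-0.9, -0.1, -0.6]
width: 0.0609
grip_force: 0.0
time: 11.1
ee_pos: [0.4407, -0.031, 0.1497]
eef_rot: [0.994, -0.113, -0.0, 0.0]
ft_force: [0.5, 0.5, 0.4]
width: 0.0608
grip_force: 0.0
at [ 0.4407 -0.031   0.1497] hd -12.9 mm in tool [  3.5   2.5 145.7] units [0.018 0.012 0.729]
turn units 0.001 or -1.999
```

```bash
python3 -m crank '0.018 0.012 0.2 0 0.4; 0 0 0.2 0 0.4; 0 0 0.2 0 0.4; 0 0 0.08 0 0.4; 0 0 0.045 0 0.4; 0 0 0 0 0.4; 0 0 0 0 0.4'; python3 -m crank '0 0 0 0 -1; 0 0 0 0 -1; 0 0 0 0 -1; 0 0 0 0 -1; 0 0 0 0 -1; 0 0 0 0 -1; 0 0 0 0 -1; 0 0 0 0 -1' 60
```

```text
time: 11.8
ee_pos: [0.4447, -0.0342, 0.006]
eef_rot: [0.994, -0.114, 0.001, 0.0]
ft_force: [-0.1, 0.5, 1.6]
width: 0.0607
grip_force: 0.0
time: 12.6
ee_pos: [0.444, -0.0343, 0.0052]
eef_rot: [0.993, -0.114, 0.0, 0.0]
ft_force: [-0.1, 0.8, 1.7]
width: 0.0234
grip_force: 60.0
```

```bash
python3 -m crank '0 0 -0.05 0 -1; 0 0 -0.1 0 -1; 0 0 -0.15 0 -1; 0 0 -0.1 0 -1; 0 0 0 -0.05 -1; 0 0 0 -0.05 -1; 0 0 0 -0.05 -1; 0 0 0 -0.05 -1; 0 0 0 0 -1; 0 0 0 0 -1' 60; python3 -c "
from h import *
to(.5197,.0108,.09,5)"
```

```text
time: 13.6
ee_pos: [0.444, -0.0342, 0.0854]
eef_rot: [0.999, 0.042, 0.0, 0.0]
ft_force: [-0.2, -0.1, -1.4]
width: 0.0238
grip_force: 60.0
at [ 0.444  -0.0342  0.0854] hd 4.8 mm in tool [ 79.2 -38.5  -4.6] units [ 0.396 -0.193 -0.023]
turn units -0.002 or 1.998
```

```bash
python3 -m crank '0.1 -0.048 0 0 -1; 0.1 -0.048 0 0 -1; 0.1 -0.048 0 0 -1; 0.096 -0.049 0 -0.002 -1; 0 0 0 0 -1; 0 0 0 0 -1; 0 0 0 0 -1'; python3 - <<'E'
from h import *
to(.5197,.0108,.042,5)
for n in("top","side"):
    c=cams.camera(n)
    # predicted outline of scraper blade corners given rigid, level grip
    p,r,h=pose(); u=np.array([np.cos(np.radians(h)),np.sin(np.radians(h)),0]); v=np.array([-u[1],u[0],0])
    o=p-2.5e-3*u-[0,0,.0047]
    pts=np.array([o+a*u+b*v for a,b in((.105,.026),(.105,-.026),(.02,-.026),(.02,.026))])
    o0=(210,110) if n=="top" else (180,150); px=(proj(c,pts)-o0+.5)*6-.5
    im=cv2.resize(c["img"][o0[1]:o0[1]+95,o0[0]:o0[0]+130],None,fx=6,fy=6,interpolation=cv2.INTER_CUBIC)
    for q in px: cv2.circle(im,tuple(int(t) for t in q),3,(255,0,255),-1)
    S=[np.array([.6605,-.0792,.061])+.0*u+l*np.array([-.0872,.9962,0]) for l in(.141,.136,.068,0,-.068)]+[np.array([.6516,.0224,.034])+l*np.array([-.0872,.9962,0]) for l in (.029,-.029)]
    for q in (proj(c,S)-o0+.5)*6-.5: cv2.circle(im,tuple(int(t) for t in q),3,(255,255,0),-1)
    cv2.imwrite(f"pics/{n}6.png",im)
E
```

```text
time: 14.3
ee_pos: [0.5189, 0.0104, 0.085]
eef_rot: [0.999, 0.044, -0.0, 0.0]
ft_force: [-0.4, -0.1, -0.8]
width: 0.0235
grip_force: 60.0
at [0.5189 0.0104 0.085 ] hd 5.0 mm in tool [ 0.9 -0.3 43. ] units [ 0.004 -0.002  0.215]
turn units 0.0 or -2.0
```

View pics/top6.png

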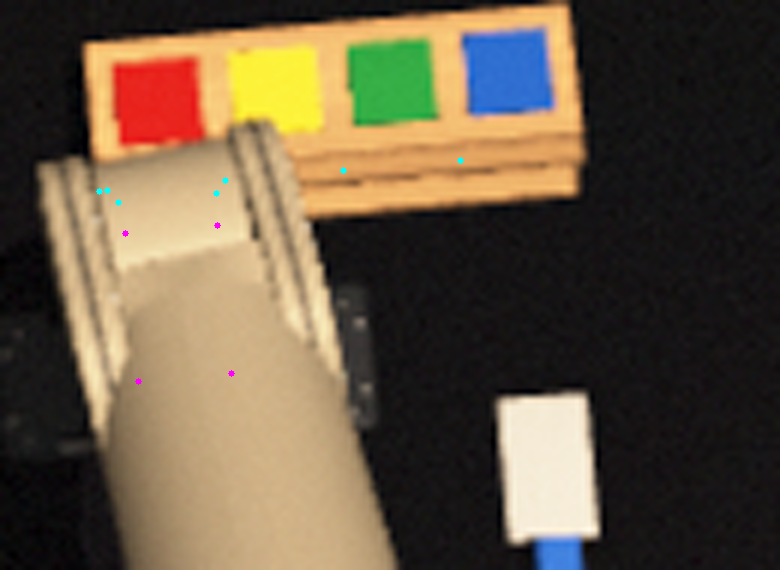

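View pics/side6.png

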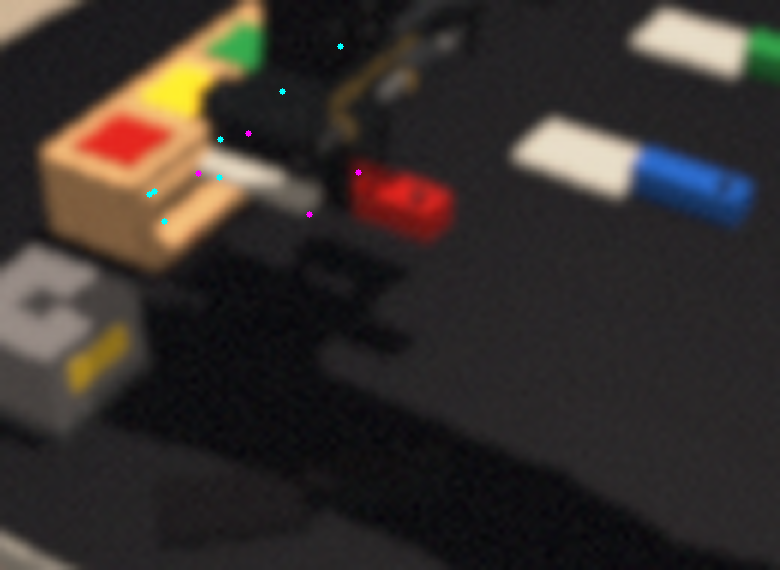

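The side view shows the blade level in the grip, with its left corners at (200,160) and (310,210), near the predicted dots. The rack corner dots also match. I'll lower to slot height and insert with the force watched.

```bash
python3 -m crank '0.004 -0.002 0.1 0 -1; 0 0 0.115 0 -1; 0 0 0 0 -1; 0 0 0 0 -1; 0.07 0 0 0 -1; 0.07 0 0 0 -1; 0.04 0 0 0 -1; 0 0 0 0 -1; 0 0 0 0 -1'; python3 -m crank '0.04 0 0 0 -1; 0.04 0 0 0 -1; 0 0 0 0 -1'
```

```text
time: 15.3
ee_pos: [0.556, 0.0147, 0.0425]
eef_rot: [0.999, 0.044, 0.0, 0.0]
ft_force: [-0.2, -0.7, -0.7]
width: 0.0231
grip_force: 60.0
time: 15.6
ee_pos: [0.5732, 0.0162, 0.0423]
eef_rot: [0.999, 0.044, 0.0, -0.0]
ft_force: [0.6, 0.3, -1.6]
width: 0.0234
grip_force: 60.0
```

```bash
python3 -m crank '0.06 0 0 0 -1; 0.06 0 0 0 -1; 0.06 0 0 0 -1; 0 0 0 0 -1; 0 0 0 0 -1'; python3 -m crank '0.02 0 0 0 -1; 0.02 0 0 0 -1; 0 0 0 0 -1'
```

```text
time: 16.1
ee_pos: [0.6075, 0.0194, 0.0418]
eef_rot: [0.999, 0.045, -0.0, -0.0]
ft_force: [-0.1, 0.3, -1.5]
width: 0.0238
grip_force: 60.0
time: 16.4
ee_pos: [0.6163, 0.02, 0.0423]
eef_rot: [0.999, 0.044, 0.0, 0.0]
ft_force: [-0.4, -0.1, -1.8]
width: 0.0235
grip_force: 60.0
```

```bash
python3 -m crank '0.015 0 0 0 -1; 0 0 0 0 -1'; python3 -m crank '0.015 0 0 0 -1; 0 0 0 0 -1'
```

```text
time: 16.6
ee_pos: [0.6192, 0.0203, 0.0422]
eef_rot: [0.999, 0.044, 0.0, 0.0]
ft_force: [-0.6, -0.2, -1.0]
width: 0.0233
grip_force: 60.0
time: 16.8
ee_pos: [0.6197, 0.0204, 0.0411]
eef_rot: [0.999, 0.045, -0.003, 0.0]
ft_force: [-6.8, 0.3, -0.7]
width: 0.0232
grip_force: 60.0
```

```bash
python3 -m crank '0.01 0 0.01 0 -1; 0 0 0 0 -1; 0 0 0 0 -1'; python3 -m crank '0.006 0 0.005 0 -1; 0 0 0 0 -1; 0 0 0 0 -1'
```

```text
time: 17.1
ee_pos: [0.6196, 0.0204, 0.0388]
eef_rot: [0.999, 0.045, -0.005, 0.0]
ft_force: [-18.7, -1.7, 7.2]
width: 0.0231
grip_force: 60.0
time: 17.4
ee_pos: [0.6196, 0.0204, 0.0387]
eef_rot: [0.999, 0.045, -0.006, 0.001]
ft_force: [-29.3, -2.6, 20.0]
width: 0.0236
grip_force: 60.0
```

```bash
python3 -m crank '-0.008 0 -0.008 0 -1; 0 0 0 0 -1; 0 0 0 0 0; 0 0 0 0 0; 0 0 0 0 0; 0 0 0 0 0; 0 0 -0.1 0 0; 0 0 -0.2 0 0; 0 0 -0.2 0 0; 0 0 0 0 0'; python3 - <<'E'
from h import *
c=cams.camera("side");cv2.imwrite("pics/s7.png",cv2.resize(c["img"][140:240,150:300],None,fx=5,fy=5,interpolation=cv2.INTER_CUBIC))
p,_,_=pose();print(p)
E
```

```text
time: 18.4
ee_pos: [0.6268, 0.0213, 0.1471]
eef_rot: [0.999, 0.044, 0.005, 0.0]
ft_force: [0.6, 0.3, 0.2]
width: 0.0433
grip_force: 0.0
[0.62552246 0.02097929 0.14409246]
```

View pics/s7.png

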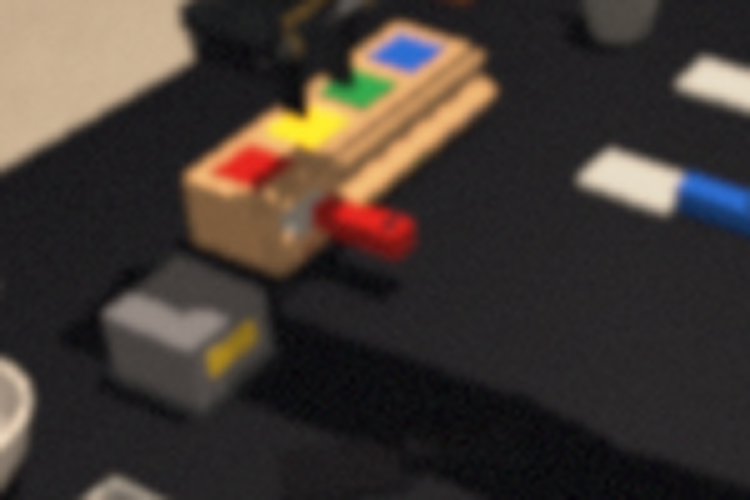

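Red is racked with its handle at (365,225), and only a short strip of blade shows at the mouth. Green next.

```bash
python3 fit.py; python3 -c "
from h import *
to(.4545,-.3797,.145,4.5)"
```

```text
green origin [ 452.9 -379.9] yaw 4.5 4.3 blade [86. 55.] origin by handle [ 451.4 -379.6]
blue origin [ 433.  -206.4] yaw 4.1 3.3 blade [87. 55.] origin by handle [ 431.4 -205.3]
at [0.6242 0.0207 0.1418] hd 5.1 mm in tool [-204.6  383.8   -3.5] units [-1.023  1.919 -0.018]
turn units 0.007 or -1.993
```

```bash
python3 -m crank '-0.102 0.192 0 0 0.4; -0.102 0.192 0 0 0.4; -0.102 0.192 0 0 0.4; -0.102 0.192 0 0 0.4; -0.102 0.192 0 0 0.4; -0.102 0.192 0 0 0.4; -0.102 0.192 0 0 0.4; -0.102 0.192 0 0 0.4; -0.102 0.192 0 0 0.4; -0.102 0.192 0 0.007 0.4'; python3 -m crank '0 0 0 0 0.4; 0 0 0 0 0.4; 0 0 0 0 0.4';  python3 -c "
from h import *
to(.455,-.3795,.0045,4.5)"
```

```text
time: 19.5
ee_pos: [0.4529, -0.3811, 0.1393]
eef_rot: [0.999, 0.039, -0.001, -0.001]
ft_force: [0.8, -0.3, -0.2]
width: 0.0613
grip_force: 0.0
time: 19.8
ee_pos: [0.4548, -0.3785, 0.1398]
eef_rot: [0.999, 0.04, -0.0, -0.001]
ft_force: [-0.1, -0.6, -0.2]
width: 0.0608
grip_force: 0.0
at [ 0.4548 -0.3785  0.1398] hd 4.6 mm in tool [  0.2   1.2 135.3] units [0.001 0.006 0.677]
turn units 0.001 or -1.999
```

```bash
python3 -m crank '0.001 0.006 0.2 0 0.4; 0 0 0.2 0 0.4; 0 0 0.15 0 0.4; 0 0 0.08 0 0.4; 0 0 0.047 0 0.4; 0 0 0 0 0.4; 0 0 0 0 0.4'; python3 -m crank '0 0 0 0 -1; 0 0 0 0 -1; 0 0 0 0 -1; 0 0 0 0 -1; 0 0 0 0 -1; 0 0 0 0 -1; 0 0 0 0 -1; 0 0 0 0 -1' 60
```

```text
time: 20.5
ee_pos: [0.4557, -0.3814, 0.0067]
eef_rot: [0.999, 0.039, 0.001, 0.001]
ft_force: [-1.0, 0.4, 0.3]
width: 0.061
grip_force: 0.0
time: 21.3
ee_pos: [0.4547, -0.3811, 0.0054]
eef_rot: [0.999, 0.039, 0.0, 0.0]
ft_force: [0.1, 0.8, 1.3]
width: 0.0235
grip_force: 60.0
```

```bash
python3 -m crank '0 0 -0.05 0 -1; 0 0 -0.1 0 -1; 0 0 -0.15 0 -1; 0 0 -0.1 0 -1; 0 0 0 -0.005 -1; 0 0 0 0 -1; 0 0 0 0 -1' 60; python3 -c "
from h import *
to(.5299,-.1243,.085,5)"
```

```text
time: 22.0
ee_pos: [0.454, -0.3806, 0.0842]
eef_rot: [0.999, 0.043, -0.001, -0.001]
ft_force: [-0.4, 0.6, -1.5]
width: 0.0233
grip_force: 60.0
at [ 0.454  -0.3806  0.0842] hd 4.9 mm in tool [  97.6 -248.9   -0.7] units [ 0.488 -1.244 -0.003]
turn units -0.001 or 1.999
```

```bash
python3 -m crank '0.061 -0.155 0 0 -1; 0.061 -0.155 0 0 -1; 0.061 -0.155 0 0 -1; 0.061 -0.155 0 0 -1; 0.061 -0.155 0 0 -1; 0.061 -0.155 0 0 -1; 0.061 -0.157 0 0 -1; 0.061 -0.157 0 0 -1; 0 0 0 0 -1; 0 0 0 0 -1'; python3 -m crank '0 0 0 0 -1; 0 0 0 0 -1';python3 - <<'E'
from h import *
to(.5299,-.1243,.0425,5)
c=cams.camera("side"); p,r,h=pose(); u=np.array([np.cos(np.radians(h)),np.sin(np.radians(h)),0]); v=np.array([-u[1],u[0],0])
o=p-2.5e-3*u-[0,0,.0047]; o0=(200,130)
im=cv2.resize(c["img"][o0[1]:o0[1]+95,o0[0]:o0[0]+130],None,fx=6,fy=6,interpolation=cv2.INTER_CUBIC)
for q in (proj(c,[o+a*u+b*v+[0,0,z] for a,b,z in((.105,.026,.005),(.105,-.026,.005),(.02,-.026,.005),(.02,.026,.005),(-.06,.012,.02))])-o0+.5)*6-.5: cv2.circle(im,tuple(int(t) for t in q),3,(255,0,255),-1)
cv2.imwrite("pics/s8.png",im)
E
```

```text
time: 23.0
ee_pos: [0.5301, -0.1241, 0.0843]
eef_rot: [0.999, 0.044, -0.001, -0.0]
ft_force: [-0.6, -0.4, -1.8]
width: 0.0236
grip_force: 60.0
time: 23.2
ee_pos: [0.5301, -0.1262, 0.0849]
eef_rot: [0.999, 0.042, -0.0, 0.0]
ft_force: [-0.1, 0.7, -0.9]
width: 0.023
grip_force: 60.0
at [ 0.5301 -0.1262  0.0849] hd 4.8 mm in tool [ 0.  -1.9 42.4] units [ 0.    -0.01   0.212]
turn units -0.002 or 1.998
```

View pics/s8.png

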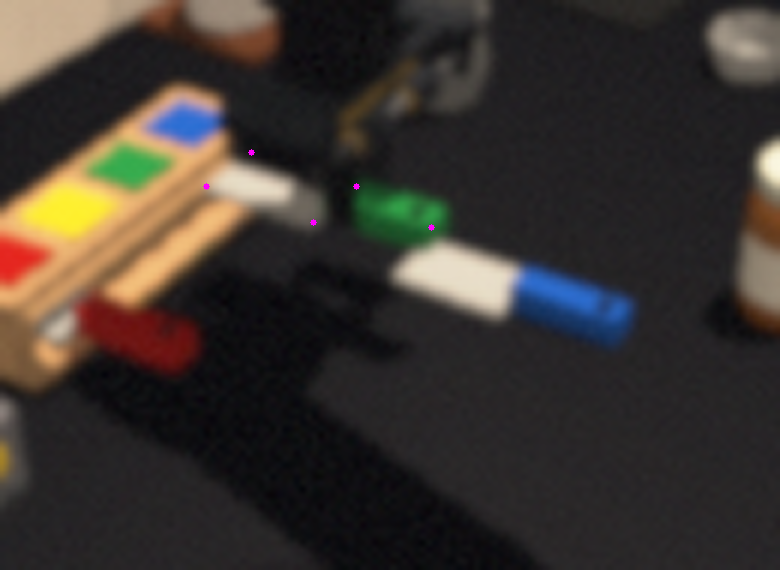

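Green is held level: its blade, from (210,178) to (313,215), matches the prediction. Inserting.

```bash
python3 -m crank '0 -0.006 0.1 -0.001 -1; 0 0 0.112 0 -1; 0 0 0 0 -1; 0 0 0 0 -1; 0.07 0 0 0 -1; 0.07 0 0 0 -1; 0.04 0 0 0 -1; 0 0 0 0 -1; 0 0 0 0 -1'; python3 -m crank '0.04 0 0 0 -1; 0.04 0 0 0 -1; 0 0 0 0 -1; 0 0 0 0 -1'; python3 -c "
from h import *
to(.6315,-.1153,.042,5)"
```

```text
time: 24.15
ee_pos: [0.5662, -0.1207, 0.0433]
eef_rot: [0.999, 0.044, 0.0, 0.0]
ft_force: [-0.4, -0.7, -1.4]
width: 0.0235
grip_force: 60.0
time: 24.55
ee_pos: [0.5824, -0.1189, 0.0428]
eef_rot: [0.999, 0.044, -0.0, -0.0]
ft_force: [-0.7, -0.3, -0.7]
width: 0.0231
grip_force: 60.0
at [ 0.5824 -0.1189  0.0428] hd 5.0 mm in tool [49.2  0.7  0.8] units [0.246 0.003 0.004]
turn units 0.0 or -2.0
```

```bash
python3 -m crank '0.06 0 0 0 -1; 0.06 0 0 0 -1; 0.06 0 0 0 -1; 0 0 0 0 -1; 0.03 0 0 0 -1; 0 0 0 0 -1'; python3 -m crank '0.02 0 0 0 -1; 0.015 0 0 0 -1; 0 0 0 0 -1'
```

```text
time: 25.15
ee_pos: [0.6243, -0.1155, 0.0429]
eef_rot: [0.999, 0.044, 0.0, 0.0]
ft_force: [-0.4, 0.4, -0.3]
width: 0.0233
grip_force: 60.0
time: 25.45
ee_pos: [0.6314, -0.1147, 0.043]
eef_rot: [0.999, 0.044, 0.0, -0.0]
ft_force: [-0.1, 0.4, -1.0]
width: 0.0236
grip_force: 60.0
```

```bash
python3 -m crank '0.01 0 0 0 -1; 0.01 0 0.01 0 -1; 0 0 0 0 -1; 0 0 0 0 -1'; python3 -m crank '0.01 0 0.008 0 -1; 0 0 0 0 -1; 0 0 0 0 -1'
```

```text
time: 25.85
ee_pos: [0.6317, -0.1148, 0.0397]
eef_rot: [0.999, 0.043, -0.004, -0.0]
ft_force: [-15.1, -0.4, 2.5]
width: 0.0235
grip_force: 60.0
time: 26.15
ee_pos: [0.6319, -0.1149, 0.0382]
eef_rot: [0.999, 0.043, -0.006, 0.0]
ft_force: [-24.2, 1.0, 11.7]
width: 0.0236
grip_force: 60.0
```

Home, as with red. Release and measure blue.

```bash
python3 -m crank '-0.008 0 -0.006 0 -1; 0 0 0 0 -1; 0 0 0 0 0; 0 0 0 0 0; 0 0 0 0 0; 0 0 0 0 0; 0 0 -0.1 0 0; 0 0 -0.2 0 0; 0 0 -0.2 0 0; 0 0 0 0 0'; python3 fit.py; python3 -c "
from h import *
to(.4345,-.2058,.145,3.7)"
```

```text
time: 27.15
ee_pos: [0.639, -0.1145, 0.1472]
eef_rot: [0.999, 0.044, 0.005, 0.001]
ft_force: [0.6, 0.3, 0.8]
width: 0.043
grip_force: 0.0
at [ 0.6376 -0.1145  0.1441] hd 5.0 mm in tool [-210.3   73.2   -2.1] units [-1.051  0.366 -0.01 ]
turn units 0.015 or -1.985
```

The arm hides blue from the top camera, so I'll step aside to see it.

```bash
python3 -m crank '-0.1 0.2 0 0 0.4; -0.1 0.2 0 0 0.4; -0.1 0.2 0 0 0.4; -0.1 0.2 0 0 0.4; -0.1 0.2 0 0 0.4; -0.1 0.2 0 0 0.4; 0 0 0 0 0.4; 0 0 0 0 0.4'; python3 fit.py; python3 -c "
from h import *
to(.435,-.2058,.145,3.7)"
```

```text
time: 28.0
ee_pos: [0.5359, -0.365, 0.1393]
eef_rot: [0.999, 0.042, -0.001, -0.0]
ft_force: [1.1, 1.0, -0.6]
width: 0.061
grip_force: 0.0
red no blade
blue origin [ 430.4 -207.1] yaw 3.5 2.6 blade [81. 51.] origin by handle [ 430.9 -205.8]
at [ 0.5369 -0.3633  0.1396] hd 5.0 mm in tool [ -87.8 -165.8   -5.1] units [-0.439 -0.829 -0.026]
turn units 0.015 or -1.985
```

```bash
python3 -m crank '-0.088 -0.166 0 0 0.4; -0.088 -0.166 0 0 0.4; -0.088 -0.166 0 0 0.4; -0.088 -0.166 0 0 0.4; -0.087 -0.165 0 0.015 0.4; 0 0 0 0 0.4; 0 0 0 0 0.4; 0 0 0 0 0.4'; python3 -c "
from h import *
to(.4348,-.206,.0045,3.7)"
```

```text
time: 28.85
ee_pos: [0.4357, -0.2065, 0.1406]
eef_rot: [0.999, 0.032, 0.0, 0.0]
ft_force: [0.6, -0.4, 0.3]
width: 0.0606
grip_force: 0.0
at [ 0.4357 -0.2065  0.1406] hd 3.7 mm in tool [ -0.9  -0.6 136.1] units [-0.004 -0.003  0.681]
turn units 0.0 or -2.0
```

```bash
python3 -m crank '-0.004 -0.003 0.2 0 0.4; 0 0 0.2 0 0.4; 0 0 0.15 0 0.4; 0 0 0.08 0 0.4; 0 0 0.049 0 0.4; 0 0 0 0 0.4; 0 0 0 0 0.4'; python3 -m crank '0 0 0 0 -1; 0 0 0 0 -1; 0 0 0 0 -1; 0 0 0 0 -1; 0 0 0 0 -1; 0 0 0 0 -1; 0 0 0 0 -1; 0 0 0 0 -1' 60;  python3 -m crank '0 0 -0.05 0 -1; 0 0 -0.1 0 -1; 0 0 -0.15 0 -1; 0 0 -0.1 0 -1; 0 0 0 -0.014 -1; 0 0 0 0 -1; 0 0 0 0 -1' 60; python3 -c "
from h import *
to(.5361,-.1926,.085,5)"
```

```text
time: 29.55
ee_pos: [0.4349, -0.2063, 0.0053]
eef_rot: [0.999, 0.032, 0.0, 0.0]
ft_force: [0.2, 0.3, 0.6]
width: 0.0611
grip_force: 0.0
time: 30.35
ee_pos: [0.4342, -0.206, 0.0049]
eef_rot: [0.999, 0.032, 0.0, 0.0]
ft_force: [-1.1, 0.5, 1.4]
width: 0.0236
grip_force: 60.0
time: 31.05
ee_pos: [0.4334, -0.2057, 0.0838]
eef_rot: [0.999, 0.043, -0.001, -0.0]
ft_force: [0.7, -0.6, -3.0]
width: 0.0234
grip_force: 60.0
at [ 0.4334 -0.2057  0.0838] hd 4.9 mm in tool [103.4  -4.2  -1.3] units [ 0.517 -0.021 -0.007]
turn units -0.001 or 1.999
```

```bash
python3 -m crank '0.13 -0.007 0 0 -1; 0.13 -0.007 0 0 -1; 0.13 -0.006 0 0 -1; 0.127 -0.006 0 0 -1; 0 0 0 0 -1; 0 0 0 0 -1; 0 0 0 0 -1'; python3 - <<'E'
from h import *
to(.5361,-.1915,.0425,5)
c=cams.camera("side"); p,r,h=pose(); u=np.array([np.cos(np.radians(h)),np.sin(np.radians(h)),0]); v=np.array([-u[1],u[0],0])
o=p-2e-3*u-[0,0,.0047]; o0=(200,120)
im=cv2.resize(c["img"][o0[1]:o0[1]+95,o0[0]:o0[0]+130],None,fx=6,fy=6,interpolation=cv2.INTER_CUBIC)
for q in (proj(c,[o+a*u+b*v+[0,0,z] for a,b,z in((.105,.026,.005),(.105,-.026,.005),(.02,-.026,.005),(.02,.026,.005),(-.06,.012,.02))])-o0+.5)*6-.5: cv2.circle(im,tuple(int(t) for t in q),3,(255,0,255),-1)
cv2.imwrite("pics/s9.png",im)
E
```

```text
time: 31.75
ee_pos: [0.5355, -0.1921, 0.0839]
eef_rot: [0.999, 0.043, -0.001, -0.0]
ft_force: [-0.2, 0.2, -0.7]
width: 0.0236
grip_force: 60.0
at [ 0.5355 -0.1921  0.0839] hd 4.9 mm in tool [ 0.7 -0.6 41.4] units [ 0.004 -0.003  0.207]
turn units -0.001 or 1.999
```

View pics/s9.png

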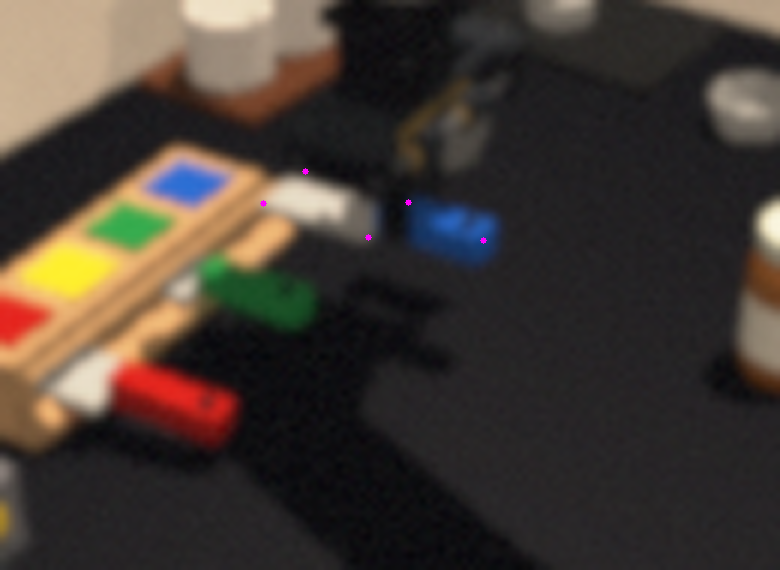

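Blue is held well, and green is home. Red has been knocked partly out since I racked it: its blade now shows more at (85,380). I'll finish blue, then push red home again.

```bash
python3 -m crank '0.004 -0.003 0.1 -0.001 -1; 0 0 0.107 0 -1; 0 0 0 0 -1; 0 0 0 0 -1; 0.07 0 0 0 -1; 0.07 0 0 0 -1; 0.04 0 0 0 -1; 0 0 0 0 -1; 0 0 0 0 -1'; python3 -m crank '0.04 0 0 0 -1; 0.04 0 0 0 -1; 0 0 0 0 -1; 0 0 0 0 -1'; python3 -c "
from h import *
to(.6377,-.1826,.042,5)"
```

```text
time: 32.7
ee_pos: [0.5731, -0.1883, 0.0437]
eef_rot: [0.999, 0.044, 0.0, 0.0]
ft_force: [0.1, -0.6, -1.7]
width: 0.0234
grip_force: 60.0
time: 33.1
ee_pos: [0.5894, -0.1866, 0.0432]
eef_rot: [0.999, 0.044, -0.0, -0.0]
ft_force: [-0.4, 0.1, -0.7]
width: 0.0235
grip_force: 60.0
at [ 0.5894 -0.1866  0.0432] hd 5.0 mm in tool [48.5  0.3  1.2] units [0.242 0.001 0.006]
turn units 0.0 or -2.0
```

```bash
python3 -m crank '0.06 0 0 0 -1; 0.06 0 0 0 -1; 0.06 0 0 0 -1; 0 0 0 0 -1; 0.03 0 0 0 -1; 0 0 0 0 -1'; python3 -m crank '0.02 0 0 0 -1; 0.015 0 0 0 -1; 0 0 0 0 -1'; python3 -m crank '0.01 0 0 0 -1; 0.01 0 0.01 0 -1; 0 0 0 0 -1; 0 0 0 0 -1'
```

```text
time: 33.7
ee_pos: [0.6312, -0.183, 0.0433]
eef_rot: [0.999, 0.044, 0.0, 0.0]
ft_force: [0.3, -0.0, -2.2]
width: 0.0236
grip_force: 60.0
time: 34.0
ee_pos: [0.6361, -0.1832, 0.0425]
eef_rot: [0.999, 0.043, -0.002, 0.0]
ft_force: [-7.3, -1.5, -0.6]
width: 0.0234
grip_force: 60.0
time: 34.4
ee_pos: [0.6364, -0.1836, 0.0394]
eef_rot: [0.999, 0.043, -0.006, 0.0]
ft_force: [-22.3, -0.7, 5.9]
width: 0.0236
grip_force: 60.0
```

```bash
python3 -m crank '0.008 0 0.006 0 -1; 0 0 0 0 -1; -0.012 0 -0.006 0 -1; 0 0 0 0 0; 0 0 0 0 0; 0 0 0 0 0; 0 0 0 0 0; 0 0 -0.1 0 0; 0 0 -0.2 0 0; 0 0 -0.2 0 0'; python3 -m crank '-0.1 0.2 -0.05 0 0.4; -0.1 0.2 0 0 0.4; -0.1 0.2 0 0 0.4; -0.1 0.2 0 0 0.4; -0.1 0.2 0 0 0.4; 0 0 0 0 0.4'; python3 - <<'E'
from h import *
c=cams.camera("top"); print(handles(c,z=.054,rows=(145,240)))
cv2.imwrite("pics/t10.png",cv2.resize(c["img"][105:180,210:330],None,fx=6,fy=6,interpolation=cv2.INTER_CUBIC))
E
```

```text
time: 35.4
ee_pos: [0.641, -0.1819, 0.1422]
eef_rot: [0.999, 0.044, -0.0, -0.0]
ft_force: [1.4, 0.3, 0.5]
width: 0.0434
grip_force: 0.0
time: 36.0
ee_pos: [0.5546, -0.3986, 0.1512]
eef_rot: [0.999, 0.039, -0.001, 0.002]
ft_force: [0.2, 0.3, 0.1]
width: 0.0608
grip_force: 0.0
{'red': (np.int32(193), array([242.2, 163.2]), array([0.5736, 0.0059]), array([82.4, 28.4]), 10.8), 'green': (np.int32(159), array([277.5, 154.7]), array([ 0.6035, -0.1161]), array([72.6, 27.6]), 5.4), 'blue': (np.int32(139), array([297. , 153.3]), array([ 0.6083, -0.1839]), array([28. , 63.8]), 89.9)}
```

View pics/t10.png

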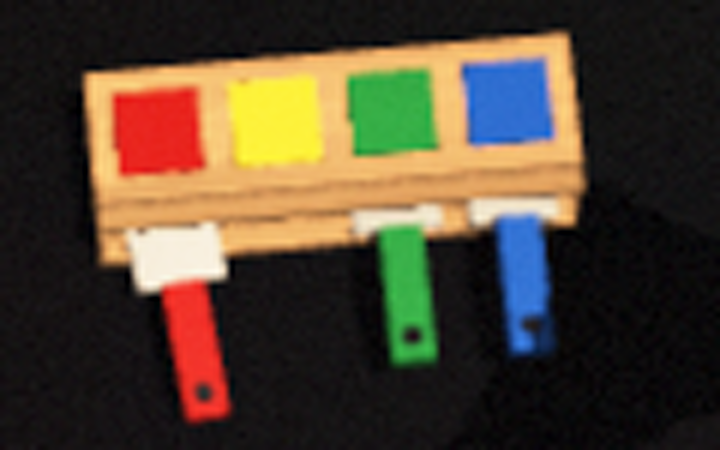

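Green and blue are home. Red is about 25 mm out and yawed about 10° (handle from (187,285) to (207,415)). I'll regrip it, straighten it and push it home.

```bash
python3 -m crank '0 0 0 0 0.4; 0 0 0 -0.056 0.4; 0 0 0 0 0.4; 0 0 0 0 0.4';python3 -c "
from h import *
to(.5958,.0099,.14,10)"
```

```text
time: 36.45
ee_pos: [0.56, -0.3887, 0.1515]
eef_rot: [0.996, 0.087, 0.0, -0.0]
ft_force: [0.2, 0.2, -0.4]
width: 0.0605
grip_force: 0.0
at [ 0.56   -0.3887  0.1515] hd 10.0 mm in tool [ 104.7 -386.3   11.7] units [ 0.524 -1.932  0.058]
turn units 0.0 or -2.0
```

```bash
python3 -m crank '0.052 -0.193 0 0 0.4; 0.052 -0.193 0 0 0.4; 0.052 -0.193 0 0 0.4; 0.052 -0.193 0 0 0.4; 0.052 -0.193 0 0 0.4; 0.052 -0.193 0 0 0.4; 0.053 -0.193 0 0 0.4; 0.053 -0.193 0 0 0.4; 0.053 -0.194 0 0 0.4; 0.053 -0.194 0 0 0.4'; python3 -m crank '0 0 0 0 0.4; 0 0 0 0 0.4; 0 0 0 0 0.4'; python3 -c "
from h import *
to(.5958,.0099,.0405,10)"
```

```text
time: 37.45
ee_pos: [0.5949, 0.0109, 0.1517]
eef_rot: [0.996, 0.087, 0.0, 0.0]
ft_force: [0.4, -0.1, -0.3]
width: 0.0609
grip_force: 0.0
time: 37.75
ee_pos: [0.5949, 0.0076, 0.1513]
eef_rot: [0.996, 0.087, -0.0, 0.0]
ft_force: [-0.9, -0.7, 0.5]
width: 0.0608
grip_force: 0.0
at [0.5949 0.0076 0.1513] hd 9.9 mm in tool [  1.3  -2.2 110.8] units [ 0.006 -0.011  0.554]
turn units -0.001 or 1.999
```

```bash
python3 -m crank '0.006 -0.011 0.2 0 0.4; 0 0 0.2 0 0.4; 0 0 0.1 0 0.4; 0 0 0.054 0 0.4; 0 0 0 0 0.4; 0 0 0 0 0.4' 60; python3 -m crank '0 0 0 0 -1; 0 0 0 0 -1; 0 0 0 0 -1; 0 0 0 0 -1; 0 0 0 0 -1; 0 0 0 0 -1; 0 0 0 0 -1; 0 0 0 0 -1' 40; python3 -c "
from h import *
to(.5957,.0183,.0415,5)"
```

```text
time: 38.35
ee_pos: [0.5965, 0.0105, 0.0417]
eef_rot: [0.996, 0.087, 0.001, 0.0]
ft_force: [0.1, 0.3, -0.3]
width: 0.0611
grip_force: 0.0
time: 39.15
ee_pos: [0.5957, 0.0109, 0.0405]
eef_rot: [0.996, 0.088, -0.0, 0.0]
ft_force: [-0.2, -0.0, 1.0]
width: 0.0232
grip_force: 40.0
at [0.5957 0.0109 0.0405] hd 10.0 mm in tool [ 1.3 -7.2 -1. ] units [ 0.007 -0.036 -0.005]
turn units 0.056 or -1.944
```

```bash
python3 -m crank '0 -0.007 -0.005 0.011 -1; 0 -0.007 0 0.011 -1; 0 -0.007 0 0.011 -1; 0 -0.007 0 0.011 -1; 0 -0.008 0 0.012 -1; 0 0 0 0 -1; 0 0 0 0 -1' 60; python3 -c "
from h import *
to(.6196,.0204,.0405,5)"
```

```text
time: 39.85
ee_pos: [0.5947, 0.0182, 0.0415]
eef_rot: [0.999, 0.044, -0.0, 0.0]
ft_force: [-0.7, -0.2, -1.8]
width: 0.0231
grip_force: 60.0
at [0.5947 0.0182 0.0415] hd 5.0 mm in tool [25. -0.  1.] units [ 0.125 -0.     0.005]
turn units 0.0 or -2.0
```

```bash
python3 -m crank '0.04 0 0 0 -1; 0.04 0 0 0 -1; 0.02 0 0 0 -1; 0 0 0 0 -1; 0 0 0 0 -1'; python3 -m crank '0.02 0 0 0 -1; 0.01 0 0 0 -1; 0 0 0 0 -1; 0 0 0 0 -1'; python3 -m crank '0.01 0 0.008 0 -1; 0 0 0 0 -1; 0 0 0 0 -1'
```

```text
time: 40.35
ee_pos: [0.6045, 0.0187, 0.0405]
eef_rot: [0.999, 0.044, -0.012, 0.002]
ft_force: [-52.6, -5.2, 39.0]
width: 0.0234
grip_force: 60.0
time: 40.75
ee_pos: [0.6093, 0.019, 0.04]
eef_rot: [0.999, 0.044, -0.013, 0.002]
ft_force: [-57.1, -5.0, 40.9]
width: 0.0235
grip_force: 60.0
time: 41.05
ee_pos: [0.612, 0.0192, 0.0391]
eef_rot: [0.999, 0.044, -0.012, 0.002]
ft_force: [-55.8, -5.3, 43.5]
width: 0.0234
grip_force: 60.1
```

Blocked at about 53 N. At this depth its centre of mass lay outside the lip, so it was probably gripped tilted. Back off and look.

```bash
python3 -m crank '-0.03 0 -0.01 0 -1; -0.03 0 0 0 -1; -0.03 0 0 0 -1; 0 0 0 0 -1; 0 0 0 0 -1'; python3 - <<'E'
from h import *
c=cams.camera("side"); p,r,h=pose(); print(p.round(4)); u=np.array([np.cos(np.radians(h)),np.sin(np.radians(h)),0]); v=np.array([-u[1],u[0],0])
o=p-2e-3*u-[0,0,.0047]; o0=(185,165)
im=cv2.resize(c["img"][o0[1]:o0[1]+60,o0[0]:o0[0]+80],None,fx=10,fy=10,interpolation=cv2.INTER_CUBIC)
for q in (proj(c,[o+a*u+b*v+[0,0,z] for a,b,z in((.02,.026,.005),(-.06,.012,.02),(-.06,.012,0),(-.06,-.012,.02),(.02,.012,.02))])-o0+.5)*10-.5: cv2.circle(im,tuple(int(t) for t in q),3,(255,0,255),-1)
cv2.imwrite("pics/s11.png",im)
E
```

```text
time: 41.55
ee_pos: [0.604, 0.0189, 0.0414]
eef_rot: [0.999, 0.044, -0.001, 0.0]
ft_force: [-2.4, -0.1, -5.4]
width: 0.0233
grip_force: 60.0
[0.6041 0.0188 0.0414]
```

View pics/s11.png

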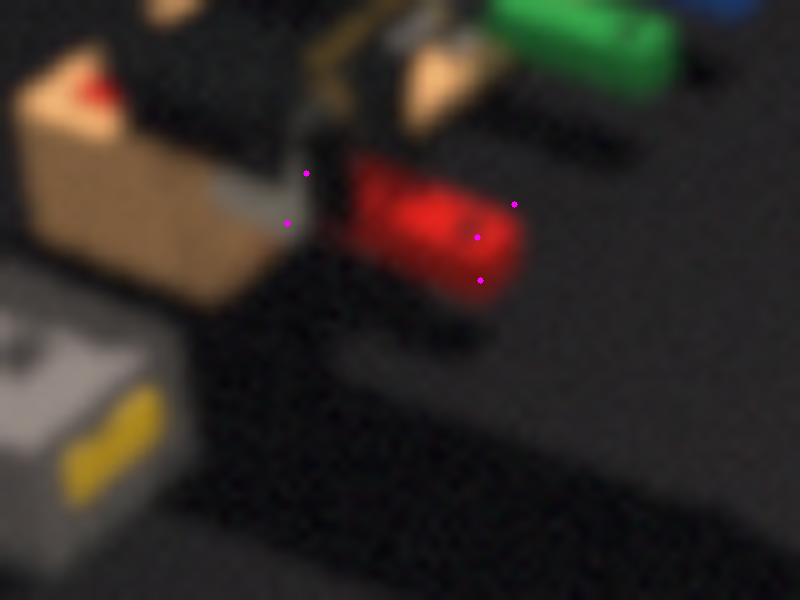

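The handle end sits about 20 px lower than predicted, so red is pitched about 7° in the grip, blade up. I'll draw it out, lay it flat on the counter, regrip and reinsert.

```bash
python3 -m crank '-0.03 0 0 0 -1; -0.05 0 0 0 -1; -0.06 0 0 0 -1; -0.08 0 0 0 -1; -0.08 0 0 0 -1; -0.1 0 0 0 -1; -0.12 0 0 0 -1; -0.12 0 0 0 -1; 0 0 0 0 -1; 0 0 0 0 -1'; python3 -c "
from h import *
to(.48,.0090,.014,5)"
```

```text
time: 42.6
ee_pos: [0.4776, 0.0076, 0.0428]
eef_rot: [0.999, 0.044, 0.001, 0.0]
ft_force: [-0.8, 0.1, -0.6]
width: 0.0232
grip_force: 60.0
at [0.4776 0.0076 0.0428] hd 5.0 mm in tool [ 2.5 -1.2 28.8] units [ 0.012 -0.006  0.144]
turn units -0.0 or 2.0
```

Free. Lower until the handle end touches, then release.

```bash
python3 -m crank '0 0 0.07 0 -1; 0 0 0.05 0 -1; 0 0 0 0 -1; 0 0 0 0 -1'; python3 -m crank '0 0 0.02 0 -1; 0 0 0.015 0 -1; 0 0 0 0 -1; 0 0 0 0 -1'
```

```text
time: 43.0
ee_pos: [0.4769, 0.0081, 0.0173]
eef_rot: [0.999, 0.044, -0.001, -0.0]
ft_force: [-0.3, -0.6, -1.1]
width: 0.0231
grip_force: 60.0
time: 43.4
ee_pos: [0.4788, 0.0081, 0.0118]
eef_rot: [0.999, 0.044, 0.002, -0.0]
ft_force: [1.7, -0.0, 5.7]
width: 0.0233
grip_force: 60.0
```

```bash
python3 -m crank '0 0 0 0 -0.3; 0 0 0 0 0; 0 0 0 0 0.4; 0 0 0 0 0.4; 0 0 -0.1 0 0.4; 0 0 -0.2 0 0.4; 0 0 -0.2 0 0.4; 0 0 -0.1 0 0.4'; python3 -m crank '0 0.22 0 0 0.4; 0 0.22 0 0 0.4; 0 0.22 0 0 0.4; 0 0.22 0 0 0.4; 0 0.22 0 0 0.4; 0 0 0 0 0.4; 0 0 0 0 0.4; 0 0 0 0 0.4'; python3 fit.py; python3 - <<'E'
from h import *
c=cams.camera("top"); print(handles(c,z=.054,rows=(140,240)))
cv2.imwrite("pics/t12.png",cv2.resize(c["img"][105:205,200:330],None,fx=6,fy=6,interpolation=cv2.INTER_CUBIC))
E
```

```text
time: 44.2
ee_pos: [0.4783, 0.0081, 0.1341]
eef_rot: [0.999, 0.044, 0.002, 0.0]
ft_force: [-0.3, 0.7, -0.8]
width: 0.0607
grip_force: 0.0
time: 45.0
ee_pos: [0.4964, -0.2099, 0.1308]
eef_rot: [0.999, 0.044, -0.0, -0.0]
ft_force: [-0.0, 0.3, -1.1]
width: 0.0607
grip_force: 0.0
red origin [475.3  10.3] yaw 4.7 5.9 blade [87. 54.] origin by handle [474.8   8.5]
{'red': (np.int32(162), array([242.1, 198.6]), array([0.451 , 0.0068]), array([75.9, 26.1]), 3.8), 'green': (np.int32(120), array([277. , 150.4]), array([ 0.6186, -0.1147]), array([27.7, 53.2]), 90.0), 'blue': (np.int32(180), array([297.1, 152. ]), array([ 0.6129, -0.1844]), array([79.4, 28.9]), 5.0)}
```

```bash
python3 -m crank '0 -0.22 0 0 0.4; 0 -0.22 0 0 0.4; 0 -0.22 0 0 0.4; 0 -0.22 0 0 0.4; 0 -0.22 0 0 0.4; 0 0 0 0 0.4; 0 0 0 0 0.4; 0 0 0 0 0.4'; python3 -c "
from h import *
to(.4775,.0090,.0045,5)"
```

```text
time: 45.9
ee_pos: [0.4771, 0.0072, 0.131]
eef_rot: [0.999, 0.044, 0.0, 0.0]
ft_force: [0.4, 0.2, -0.6]
width: 0.0611
grip_force: 0.0
at [0.4771 0.0072 0.131 ] hd 5.0 mm in tool [  0.5  -1.8 126.5] units [ 0.003 -0.009  0.632]
turn units -0.0 or 2.0
```

```bash
python3 -m crank '0.003 -0.009 0.2 0 0.4; 0 0 0.2 0 0.4; 0 0 0.15 0 0.4; 0 0 0.08 0 0.4; 0 0 0 0 0.4; 0 0 0 0 0.4'; python3 -m crank '0 0 0 0 -1; 0 0 0 0 -1; 0 0 0 0 -1; 0 0 0 0 -1; 0 0 0 0 -1; 0 0 0 0 -1; 0 0 0 0 -1; 0 0 0 0 -1' 60;  python3 -m crank '0 0 -0.05 0 -1; 0 0 -0.07 0 -1; 0 0 -0.07 0 -1; 0 0 0 0 -1; 0 0 0 0 -1; 0 0 0 0 -1' 60; python3 -c "
from h import *
to(.518,.0112,.0425,5)"
```

```text
time: 46.5
ee_pos: [0.4779, 0.009, 0.0053]
eef_rot: [0.999, 0.043, -0.0, 0.0]
ft_force: [0.2, 0.1, -1.0]
width: 0.0609
grip_force: 0.0
time: 47.3
ee_pos: [0.4777, 0.0095, 0.0051]
eef_rot: [0.999, 0.044, 0.0, 0.0]
ft_force: [-1.7, -0.9, 2.6]
width: 0.0236
grip_force: 59.9
time: 47.9
ee_pos: [0.4773, 0.0096, 0.0427]
eef_rot: [0.999, 0.044, -0.0, 0.0]
ft_force: [0.1, -0.1, -2.2]
width: 0.0235
grip_force: 59.9
at [0.4773 0.0096 0.0427] hd 5.0 mm in tool [40.7  1.9  0.2] units [0.203 0.01  0.001]
turn units 0.0 or -2.0
```

```bash
python3 -m crank '0.1 0.004 0 0 -1; 0.1 0.004 0 0 -1; 0.07 0 0 0 -1; 0.07 0 0 0 -1; 0.04 0 0 0 -1; 0 0 0 0 -1; 0 0 0 0 -1'; python3 -m crank '0.04 0 0 0 -1; 0.04 0 0 0 -1; 0 0 0 0 -1; 0 0 0 0 -1'; python3 -c "
from h import *
to(.6196,.0204,.042,5)"
```

```text
time: 48.6
ee_pos: [0.5527, 0.0148, 0.0425]
eef_rot: [0.999, 0.044, -0.001, -0.0]
ft_force: [0.6, -0.3, -0.6]
width: 0.0231
grip_force: 59.9
time: 49.0
ee_pos: [0.5695, 0.0162, 0.0429]
eef_rot: [0.999, 0.044, -0.0, -0.0]
ft_force: [-0.0, 0.3, -1.5]
width: 0.0235
grip_force: 59.9
at [0.5695 0.0162 0.0429] hd 5.0 mm in tool [50.3  0.2  0.9] units [0.251 0.001 0.004]
turn units 0.0 or -2.0
```

```bash
python3 -m crank '0.06 0 0 0 -1; 0.06 0 0 0 -1; 0.06 0 0 0 -1; 0 0 0 0 -1; 0.03 0 0 0 -1; 0 0 0 0 -1'; python3 -m crank '0.02 0 0 0 -1; 0.015 0 0 0 -1; 0 0 0 0 -1'; python3 -m crank '0.01 0 0 0 -1; 0.01 0 0.01 0 -1; 0 0 0 0 -1; 0 0 0 0 -1'
```

```text
time: 49.6
ee_pos: [0.6113, 0.0198, 0.0429]
eef_rot: [0.999, 0.044, 0.0, 0.0]
ft_force: [0.2, -0.1, -1.9]
width: 0.0237
grip_force: 59.9
time: 49.9
ee_pos: [0.6185, 0.0204, 0.043]
eef_rot: [0.999, 0.044, 0.0, 0.0]
ft_force: [-0.7, -0.1, -1.2]
width: 0.0238
grip_force: 59.9
time: 50.3
ee_pos: [0.6215, 0.0205, 0.0405]
eef_rot: [0.999, 0.044, -0.001, 0.0]
ft_force: [-3.9, -1.1, -1.1]
width: 0.0234
grip_force: 59.9
```

```bash
python3 -m crank '0.012 0 0.006 0 -1; 0 0 0 0 -1; 0 0 0 0 -1'; python3 -m crank '0.006 0 0.004 0 -1; 0 0 0 0 -1; 0 0 0 0 -1'
```

```text
time: 50.6
ee_pos: [0.6215, 0.0202, 0.0389]
eef_rot: [0.999, 0.044, -0.003, 0.001]
ft_force: [-16.8, -3.4, 5.7]
width: 0.0237
grip_force: 59.9
time: 50.9
ee_pos: [0.6216, 0.0202, 0.0388]
eef_rot: [0.999, 0.044, -0.005, 0.001]
ft_force: [-26.6, -4.0, 17.0]
width: 0.0232
grip_force: 60.0
```

```bash
python3 -m crank '-0.011 0 -0.006 0 -1; 0 0 0 0 -1; 0 0 0 0 0; 0 0 0 0 0; 0 0 0 0 0; 0 0 0 0 0; 0 0 -0.1 0 0; 0 0 -0.2 0 0; 0 0 -0.2 0 0; 0 0 -0.1 0 0'; python3 -m crank '-0.08 0.22 0 0 0; -0.08 0.22 0 0 0; -0.08 0.22 0 0 0; -0.08 0.22 0 0 0; -0.08 0.22 0 0 0; -0.08 0.22 0 0 0; -0.08 0.22 0 0 0; -0.08 0.22 0 0 0; -0.05 0.22 0 0 0; 0 0.22 0 0 0';  python3 -m crank '0 0 0 0 0; 0 0 0 0 0; 0 0 0 0 0'; python3 - <<'E'
from h import *
c=cams.camera("top"); 
for k,v in handles(c,z=.054,rows=(140,240)).items(): print(k,v)
cv2.imwrite("pics/t13.png",cv2.resize(c["img"][90:265,90:323],None,fx=3.4,fy=3.4,interpolation=cv2.INTER_CUBIC))
E
```

```text
time: 51.9
ee_pos: [0.6252, 0.0213, 0.1642]
eef_rot: [0.999, 0.044, 0.003, -0.0]
ft_force: [-0.2, 0.8, 0.4]
width: 0.0434
grip_force: 0.0
time: 52.9
ee_pos: [0.5232, -0.4323, 0.1608]
eef_rot: [0.999, 0.043, 0.0, 0.001]
ft_force: [1.7, -0.8, -0.1]
width: 0.0434
grip_force: 0.0
time: 53.2
ee_pos: [0.5253, -0.4281, 0.1602]
eef_rot: [0.999, 0.045, 0.0, -0.0]
ft_force: [-0.1, -0.1, -0.2]
width: 0.0438
grip_force: 0.0
red (np.int32(191), array([238.5, 157.3]), array([0.5944, 0.0186]), array([81.8, 28.3]), 4.6)
green (np.int32(175), array([277.4, 153.9]), array([ 0.6062, -0.1158]), array([79.7, 28. ]), 5.4)
blue (np.int32(182), array([297.2, 152.1]), array([ 0.6125, -0.1846]), array([79.7, 28.9]), 5.0)
```

View pics/t13.png

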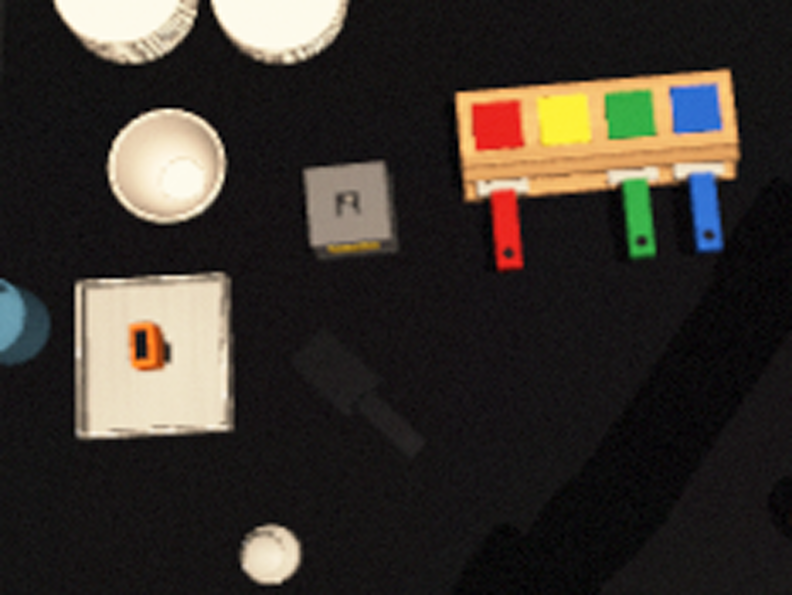

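All three scrapers are home: handle spacing fits the slot spacing, and the plug stands in the tray. One last code check that no yellow scraper was hidden at the start.

```bash
python3 - <<'E'
from h import *
for n in("top","side"):
    c=cams.camera(n); h=cv2.cvtColor(c["img"],cv2.COLOR_BGR2HSV)
    m=((h[...,0]>=24)&(h[...,0]<=34)&(h[...,1]>150)&(h[...,2]>70)).astype(np.uint8)
    k,l,s,ce=cv2.connectedComponentsWithStats(m)
    print(n,[(s[i,4],ce[i].round()) for i in range(1,k) if s[i,4]>15])
E
python3 -c "
from bench import workorder
print(workorder.close_job())"
```

```text
top [(np.int32(209), array([255., 125.]))]
side [(np.int32(85), array([211., 165.]))]
the job is handed in; nothing more can be done
None
```

The job is handed in: the plug stands in the steel tray and the red, green and blue scrapers are fully home in their own slots (red had been knocked partly out and was reinserted); no yellow scraper was present.

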